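# Sort two tagged phone cells, then draw the cell tester to its mark and hold it

### The job

Two inspected phone battery cells lie on the bench: lay the red-tagged one flat in the pocket of the red reject tray (it must never go into the tester), and seat the green-tagged one flat in the white nest of the cell tester with its connector tab towards the brass contact fingers, leaving the tester's slide at rest meanwhile. Then pull the tester's spring-return handle out until the red pointer stands in the green band, and finish while still holding it there with the fingers. Leave the other things on the bench where they are.

Things in the scene. Friction and masses are not known exactly. Their poses are not given: they have to be found in the camera images.
- cell_green: flat black phone battery cell with a round 22 mm GREEN tag on top; rigid block 82 x 42 x 8 mm plus a thin connector tab 20 mm long at its +x end. Origin: underside, centre of the 102 mm overall length; x runs along the cell to the tab, z up. About 45 g, can be picked up across its 42 mm width at mid-block; it goes into the tester.
- cell_green_mid (a point): centre of the underside of the green-tagged cell's 82 x 42 mm block (10 mm behind the cell's origin along its x); axes as the cell's
- cell_green_tab (a point): middle of the green-tagged cell's connector tab, 51 mm ahead of cell_green_mid along the cell's x
- cell_red: flat black phone battery cell with a round 22 mm RED tag on top; rigid block 82 x 42 x 8 mm plus a thin connector tab 20 mm long at its +x end. Origin: underside, centre of the 102 mm overall length; x runs along the cell to the tab, z up. About 45 g, can be picked up across its 42 mm width at mid-block; it is a reject.
- cell_red_mid (a point): centre of the underside of the red-tagged cell's 82 x 42 mm block (10 mm behind the cell's origin along its x); axes as the cell's
- tester: cell tester, fixed: aluminium base 192 x 100 mm, its top at 11 mm, white nest in the middle, pull handle at its -x end (at the right, seen from the robot), contact head at its +x end, a 30 mm high spring barrel, 31 mm off the middle line, beside the nest's contact half at its -y side. Origin: on the bench below the base; x runs from the handle to the contact head, z up. All below 68 mm.
- nest (a point): centre of the nest's floor, 23 mm above the bench, axes as the tester's. 86 x 46 mm inside at the floor, long along x; walls 6 mm high and 7 mm thick with 3.5 mm lead-in bevels inside; the side walls are broken by finger gaps 42 mm long at mid-length and the end walls by a 27 mm gap for the tab. The green cell's block belongs here, centre on centre, tab towards +x.
- pull_handle: the tester's handle: a level black bar 16 mm thick and 64 mm long along the tester's y, carried on two posts 50 mm apart. Origin: the bar's centre, 60 mm above the bench; axes as the tester's. 40 mm are free below the bar between the posts and 24 mm behind it up to the nest, whose walls end at 29 mm. It is pulled along the tester's -x.
- draw_slide (a joint): how far the handle and the contact head are drawn out along the tester's -x, m: 0 at rest, stop at 0.040. The red pointer stands in the green band from 0.026 to 0.034, at its middle at 0.030. A spring draws it back: about 6 N at rest and 12 N at the band.
- pointer (a point): tip of the red pointer, which moves with the slide, beside the contact head on the tester's +y side
- band (a point): middle of the green band, 8 mm wide along the tester's x, on the white scale on the base; it lies 30 mm towards the handle from where the pointer rests
- reject_tray: red reject tray 118 x 78 mm, 11 mm high, fixed on the bench, at the left. Origin: under its centre; its pocket is long along x, z up. In front of tray and tester stands a blue tool organiser with tools up to 190 mm high; behind them, beyond about 0.63 m ahead of the robot, an orange meter and a boom hang at 0.3 m height and above: keep the wrist clear.
- pocket (a point): centre of the floor of the tray's pocket, 5 mm above the bench, axes as the tray's. 88 x 48 mm inside at the floor, long along x; walls 6 mm high and 7 mm thick with lead-in bevels; side walls broken by finger gaps 42 mm long at mid-length, end walls by a 27 mm gap for the tab. The red cell's block belongs here, the tab to either end.
- solder_spool: bystander: reel of solder standing on end, 51 mm across and 38 mm high, at the front edge of the bench; origin under its centre
- air_blower: bystander: pink rubber air blower with a blue nozzle, standing, 51 mm across and 108 mm high, at the right beyond the cells; origin under its centre
- screw_tin: bystander: round open tin of screws, 45 mm across and 12 mm high, at the right beyond the cells, near the edge of the bench; origin under its centre

How it is judged:
By the outcome, as a careful person would: the job done as asked, in the order asked, and still so for the second after the job is handed in, while the arm keeps its last pose, push and grip.
It also fails if it takes over 66 s, if anything falls off the work surface, if the arm or the gripper's body presses on something with over 40 N, if the wrist force passes 120 N, or if a joint passes its speed limit or range.

### The arm

A 6-joint arm with a two-finger parallel gripper is mounted at the origin on a cart in front of the work surface, level with it; the furniture and walls round the work are solid. World frame = base frame: x ahead of the robot, y to its left, z up, the work surface at z = 0. Lengths are in mm, angles in rad, forces in N, time in s.
With the tool pointing down it reaches from about 350 to 975 mm from the base axis. Payload 7.1 kg.
Tool frame: the origin (TCP) lies midway between the tips of the shut fingers; the grasp point (between the pads) lies 19 mm behind it (ctrl.grip_depth is the distance from the TCP to the grasp point, in mm); z points along the fingers, y is the line along which they close (so a half turn about z gives the same grasp; the last joint's range is limited). The gripper opens to 88 mm and grips with 3 to 60 N. Pads are 20 mm wide; open, the fingers measure 115 mm over their backs; the gripper's body (75 mm by 178 mm) begins 61 mm behind the grasp point.
Start: joints at [1.089, 0.423, 1.63, -0, 1.089, -0.019], TCP at [279.002, 559.252, 222.675] pointing down, gripper open.
Joint ranges: [-3, 3], [-0.9, 2.11], [0.09, 2.58], [-1.31, 4.45], [0.11, 2.69], [-2.54, 2.54]. Speed limits (rad/s): [2.39, 2.39, 3.01, 3.14, 3.14, 3.14].

### API

Orientations are given as a rotation vector (axis times angle).
In Python, from workcell import ctrl, cams gives the robot as it stands.
- The arm moves only by the tool move_arm, never from a script. Its argument "steps" is a list of rows, each a list of 3 entries, a list of its own where there are three numbers: the shift along the tool's x, y, z in units of 25 mm (1.0 is 25 mm), then the turn about the tool's z in units of 5 degrees (1.0 is 5 degrees), then the closure, from 0 (fully open) to 1 (shut). A call has 1 to 20 rows; each row shifts and turns the commanded pose from where the row before left it, along the tool's axes as they then stand; what a row does not reach is not made up. A row lasts 1/12 s, in which the tool goes at most 41.7 mm and 7.16 degrees, less where a joint would pass 70% of its speed; a pose out of reach is approached as far as the arm can. A call is refused whole if a number of a shift passes 1 or a number of a turn 1, either way. A call with a gripper value outside its range is refused whole. The fingers move at their own pace and stop on an object; the grip force is fixed at half the most. Time passes only in rows, so rows that do not move let the fingers close. It gives the time, the measured TCP pose, the force, the opening and the grip force at its end, in the units of the state.
- ctrl.get_obs(): the state, without advancing time (a new reading comes with each control period).
- cams.get_image(name): name is "scene" or "top" or "wrist"; returns a dict with "image" (420x560x3 uint8, red, green, blue), "camera_matrix" (3x3 intrinsics, pixels), "xyz" and "rotation" of the camera in the world; the wrist camera has in their place "mount" (4x4, takes a point from camera to tool coordinates, whose origin is the TCP and whose axes are the flange's). Camera axes: x right, y down, z forward; pixel columns grow to the right and rows downward; lengths in mm; the calibration is good to about 2 mm. A picture is of the moment at which its call begins: read the wrist's pose just before it. There is no depth.
- ctrl.close_job(): hands the job in; it is judged then, once.
Trained networks look in the newest picture that a camera, given by its name, has taken for a name from the list of things; names that differ only in an ending like _2 or _b are one class to them, and where a whole thing is asked for, a point or a joint stands for the part that bears it (a point fixed in the world has none). Each returns a list of dicts, best first, with "p" (0 to 1); they miss things now and then, are a little off and sometimes report something else, mostly with a low value. They report only what shows in the picture. A call takes as long as a camera call.
- cams.boxes_of(camera, thing): "rect" ([centre column, centre row, width, height] in pixels, round what is visible of it).
- cams.cut_out(camera, thing): "pixels" (420x560 bool, what is visible of it) and "rect" ([centre column, centre row, width, height] in pixels, round what is visible of it).
The state is a dict: "t": time; "qpos": joint angles; "qvel": joint speeds; "joint_torque": joint torques, N m; "ee_pos": TCP position; "orientation": TCP orientation; "ft_force": force on the tool from outside, world axes, zero at the start; "moment": the same for the moment, N m; "width": finger opening in mm; "grasp_force": force on a finger pad.
Only numpy, scipy, OpenCV 4.12 (cv2) and the standard library are available. Lean on these libraries where they do the work, as an engineer would, in place of code of your own. Each camera call takes 0.05 s, during which the arm holds its last target. There are 200 camera calls.

## Working session

There is one attempt and no reset: what is moved stays moved. The work goes in short steps, Python scripts to look and compute and a tool call to move; the robot and the scene stay as the last step left them, time stands still between calls to the robot, and variables do not carry over. Pictures are saved under pics/ and viewed, at most 10 in all, crops included, and the job is handed in when it is done.

Besides the shell and the picture viewer there is one more tool, called after "Emit:" as name(argument=value, ...) on one line, values as JSON. move_arm: Moves the arm, as the interface text tells. Its arguments: {"type":"object","properties":{"steps":{"type":"array"}},"required":["steps"]}

```bash
mkdir -p pics; cat > h.py <<'E'
import numpy as np, cv2
from scipy.spatial.transform import Rotation as R
from workcell import ctrl, cams
def shot(n):
    o=ctrl.get_obs(); d=cams.get_image(n)
    if n=="wrist":
        T=np.eye(4);T[:3,:3]=R.from_rotvec(o["orientation"]).as_matrix();T[:3,3]=o["ee_pos"]
        M=T@np.array(d["mount"]); d["xyz"]=M[:3,3]; d["rotation"]=M[:3,:3]
    d["R"]=np.array(d["rotation"]); 
    if d["R"].ndim==1: d["R"]=R.from_rotvec(d["R"]).as_matrix()
    d["K"]=np.array(d["camera_matrix"]);d["c"]=np.array(d["xyz"]);return d
def ray(d,uv): 
    return d["R"]@np.linalg.inv(d["K"])@np.array([uv[0],uv[1],1.])
def at(d,uv,z):
    r=ray(d,uv);return d["c"]+r*(z-d["c"][2])/r[2]
def proj(d,p):
    q=d["K"]@(d["R"].T@(np.asarray(p,float)-d["c"]));return q[:2]/q[2]
def tri(L):
    A=np.zeros((3,3));b=np.zeros(3)
    for d,uv in L:
        r=ray(d,uv);r/=np.linalg.norm(r);P=np.eye(3)-np.outer(r,r);A+=P;b+=P@d["c"]
    return np.linalg.solve(A,b)
def save(d,n): cv2.imwrite("pics/"+n,d["image"][:,:,::-1])
E
python3 - <<'E'
from h import *
np.set_printoptions(precision=1,suppress=True)
o=ctrl.get_obs();print(o["ee_pos"],o["orientation"],o["width"],ctrl.grip_depth)
print(R.from_rotvec(o["orientation"]).as_matrix())
ims=[]
for c in("scene","top","wrist"):
    d=shot(c);save(d,c+"0.png");ims.append(d["image"]);print(c,d["c"],d["K"].tolist(),d["R"].tolist())
    for t in("cell_green","cell_red","tester","pull_handle","reject_tray","pointer","solder_spool","air_blower","screw_tin"):
        for b in cams.cut_out(c,t)[:2]:
            m=b["pixels"].astype(np.uint8);r=cv2.minAreaRect(cv2.findNonZero(m)) if m.any() else None
            print(c,t,round(b["p"],2),np.array(b["rect"]),r)
E
```

```text
[278.8 558.8 221.9] [-0.7 -3.1  0. ] 87.80837502533154 18.700000000000003
[[-0.9  0.4 -0. ]
 [ 0.4  0.9 -0. ]
 [ 0.  -0.  -1. ]]
scene [-311.7 -524.4  522.9] [[403.20776374236505, 0.0, 283.4061968507246], [0.0, 403.20776374236505, 203.4445695020109], [0.0, 0.0, 1.0]] [[0.4231547562565534, -0.4395092099368318, 0.7923204570362669], [-0.9059442723941504, -0.19141814765052156, 0.3776560181782841], [-0.014318783945930558, -0.8776051202737739, -0.4791703510188884]]
scene cell_green 0.88 [368.6 251.2  41.3  21.3] ((369.3671875, 250.97750854492188), (41.14472198486328, 13.2958402633667), 17.744670867919922)
scene cell_red 0.74 [286.6 235.9  36.8  21.1] ((284.44122314453125, 235.7353057861328), (36.62287902832031, 11.884244918823242), 14.03624439239502)
scene tester 0.55 [247.8 194.8  64.1  35.1] ((247.25579833984375, 196.32518005371094), (65.63021850585938, 32.61521911621094), 1.9091525077819824)
scene pull_handle 0.84 [245.4 194.4  61.5  28.1] ((245.58909606933594, 192.62164306640625), (64.13264465332031, 27.35716438293457), 1.9414865970611572)
scene solder_spool 0.62 [314.5 253.8  25.4  27
[... 1924 characters left out ...]
)
top solder_spool 0.55 [337.2 250.8  26.1  17.5] ((334.0, 250.0), (20.0, 20.0), 90.0)
top air_blower 0.74 [436.5 196.9  30.2  23.7] ((435.50006103515625, 196.50001525878906), (21.21320343017578, 21.21320343017578), 45.0)
top air_blower 0.4 [375.4 225.3  37.9  23.7] ((374.082763671875, 224.0069122314453), (39.197471618652344, 17.93782615661621), 4.763641834259033)
wrist [219.8 588.9 384.7] [[310.0739828810692, 0.0, 278.13131947395726], [0.0, 310.0739828810692, 209.7085189130883], [0.0, 0.0, 1.0]] [[0.4471725945148317, 0.8680231357062108, 0.21580664168099797], [0.8944476026813516, -0.43385498422150615, -0.10832053694355316], [-0.00039594501771778815, 0.24146570883857038, -0.9704092717418923]]
```

```bash
ls pics
```

```text
scene0.png
top0.png
wrist0.png
```

```bash
python3 - <<'E'
import cv2,numpy as np
a=cv2.imread("pics/top0.png")[140:280,100:480];b=cv2.imread("pics/scene0.png")[150:290,180:560]
f=lambda i:cv2.resize(i,None,fx=2.1,fy=2.1,interpolation=cv2.INTER_CUBIC)
cv2.imwrite("pics/c0.png",np.vstack([f(a),f(b)]))
E
```

```text
(no output)
```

View pics/c0.png

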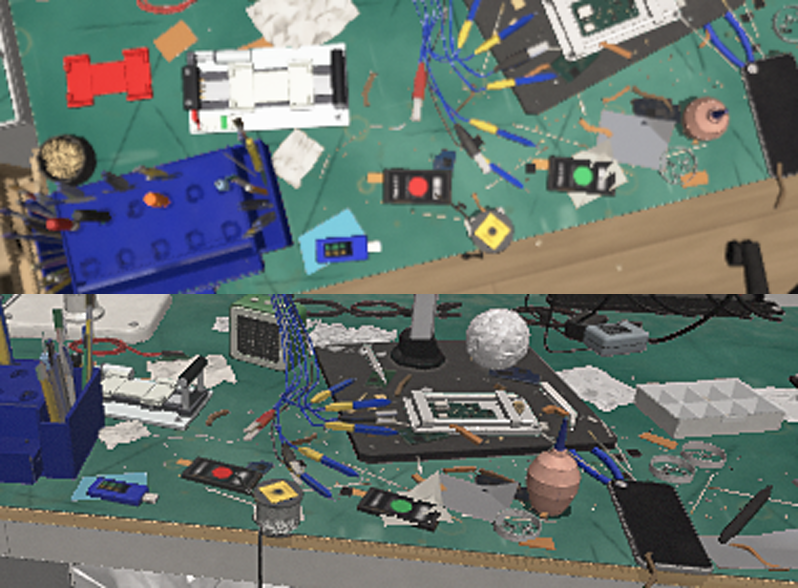

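```bash
cat >> h.py <<'E'
def blob(d,color,near=None,rad=40,amin=6):
    h=cv2.cvtColor(d["image"],cv2.COLOR_RGB2HSV);H,S,V=[h[:,:,i].astype(int) for i in range(3)]
    if color=="red": m=((H<8)|(H>172))&(S>150)&(V>110)
    else: m=(H>50)&(H<75)&(S>130)&(V>150)
    n,l,s,c=cv2.connectedComponentsWithStats(m.astype(np.uint8))
    r=[(s[i,4],c[i]) for i in range(1,n) if s[i,4]>=amin and (near is None or np.hypot(*(c[i]-near))<rad)]
    return sorted(r,key=lambda x:-x[0])
E
python3 - <<'E'
from h import *
np.set_printoptions(precision=1,suppress=True)
T=shot("top");S=shot("scene")
print(ctrl.get_obs()["t"])
for c,nt,ns in(("red",(299,228.6),(286,235)),("green",(377,223.8),(370,251))):
    a=blob(T,c,nt,10);b=blob(S,c,ns,14);print(c,a[:2],b[:2])
    print(at(T,a[0][1],8),at(S,b[0][1],8) if b else 0,tri([(T,a[0][1]),(S,b[0][1])]) if b else 0)
f=lambda x,y:(100+x/2.1,140+y/2.1)
for n,p,z in(("redtab",(374,178),5),("redend",(450,186),8),("greentab",(540,165),5),("greenend",(614,178),8),("tray",(108,77),5),("trayL",(66,80),11),("trayR",(151,73),11),("nest",(268,84),23),("handle top",(338,77),68),("handle bot",(338,110),68),("contact",(190,85),60),("bladeR",(350,126),11),("baseL",(190,132),11),("spool",(492,230),38),("orgcorner",(265,140),100),("ptr",(197,118),20),("band",(223,122),12)):
    print(n,at(T,f(*p),z))
o=ctrl.get_obs();print(R.from_rotvec(o["orientation"]).as_matrix(),o["ft_force"])
E
```

```text
1.6
red [(np.int32(66), array([298.7, 228.2]))] [(np.int32(41), array([285.3, 234.5]))]
[ 404.7 -186.3    8. ] [ 404.5 -186.8    8. ] [ 404.8 -186.4    7.7]
green [(np.int32(51), array([377.3, 223.3]))] [(np.int32(36), array([370.9, 250.6]))]
[ 421.7 -383.6    8. ] [ 421.3 -384.8    8. ] [ 421.9 -384.2    7.3]
redtab [ 412.5 -134.2    5. ]
redend [ 404.8 -225.4    8. ]
greentab [ 432.7 -333.3    5. ]
greenend [ 418.8 -421.4    8. ]
tray [528.  191.7   5. ]
trayL [522.2 240.4  11. ]
trayR [533.1 138.1  11. ]
nest [520.9  -5.4  23. ]
handle top [523.5 -91.4  68. ]
handle bot [485.4 -92.5  68. ]
contact [511.7  79.7  60. ]
bladeR [ 474. -104.   11.]
baseL [462.4  87.9  11. ]
spool [ 353.2 -273.1   38. ]
orgcorner [445.9 -14.6 100. ]
ptr [478.5  78.3  20. ]
band [475.3  48.5  12. ]
[[-0.9  0.4  0. ]
 [ 0.4  0.9  0. ]
 [-0.   0.  -1. ]] [0.4 0.2 0.4]
```

Emit:
move_arm(steps=[[[-0.8,-0.5,-1],1,0],[[-0.8,-0.5,-1],1,0],[[-0.8,-0.5,-1],1,0],[[-0.8,-0.5,-0.5],1,0],[[-0.8,-0.5,0],1,0],[[-0.8,-0.5,0],1,0],[[-0.8,-0.5,0],1,0],[[-1,0,0],1,0],[[-1,0,0],1,0],[[-1,0,0],1,0],[[-1,0,0],1,0],[[-1,0,0],1,0],[[-1,0,0],1,0],[[-1,0.3,0],0.6,0],[[-1,0.3,0],0,0],[[-1,0.3,0],0,0],[[-1,0.3,0],0,0],[[-1,0.3,0],0,0],[[-1,0.3,0],0,0],[[-1,0.3,0],0,0]])

```text
t: 3.27
ee_pos: [405.9, 81.2, 310.4]
orientation: [2.307, 2.132, 0.001]
ft_force: [-0.3, 0.0, 0.8]
width: 87.6
grasp_force: 0.0
```

```bash
python3 - <<'E'
from h import *
np.set_printoptions(precision=1,suppress=True)
d=shot("wrist");save(d,"w1.png");print(d["c"])
import pickle;pickle.dump({k:d[k] for k in("c","R","K","image")},open("w1.pkl","wb"))
cv2.imwrite("pics/w1v.png",cv2.resize(d["image"][:,:,::-1],(784,588),interpolation=cv2.INTER_CUBIC))
for t in("cell_red","tester","pull_handle","reject_tray"):
    for b in cams.cut_out("wrist",t)[:1]: print(t,b["p"],np.array(b["rect"]))
E
```

```text
[410.6 147.1 472.5]
cell_red 0.87 [288.9 337.9  27.7  34. ]
pull_handle 0.81 [355.2 225.5  62.3 123.4]
reject_tray 0.87 [358.1  91.1  54.1  88.4]
```

View pics/w1v.png

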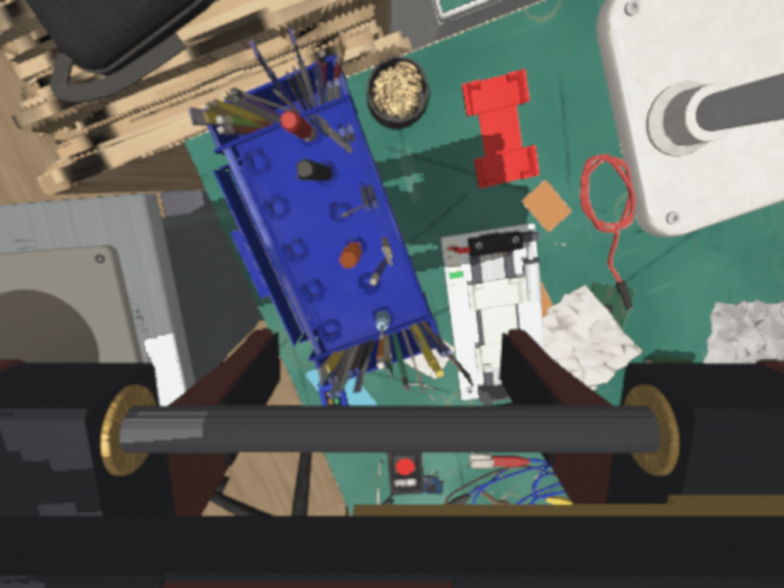

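```bash
cat >> h.py <<'E'
import pickle,os
def keep(d,n): pickle.dump({k:d[k] for k in("c","R","K","image")},open(n+".pkl","wb"))
def load(n): return pickle.load(open(n+".pkl","rb"))
E
python3 - <<'E'
from h import *
np.set_printoptions(precision=1,suppress=True)
W=load("w1");T=shot("top");keep(T,"t1")
f=lambda x,y:(100+x/2.1,140+y/2.1); g=lambda x,y:(x/1.4,y/1.4)
for n,a,b in(("corner",(437,318),(265,140)),("yellow",(438,372),(256,160)),("dark",(470,382),(238,121)),("trayc",(501,128),(108,77)),("redtag",(405,467),(418,186))):
    p=tri([(W,g(*a)),(T,f(*b))]);print(n,p,proj(W,p)*1.4-a,(proj(T,p)-f(*b))*2.1)
A=cv2.resize(W["image"][150:300,210:430][:,:,::-1],None,fx=2.6,fy=2.6,interpolation=cv2.INTER_CUBIC)
B=cv2.resize(T["image"][155:270,170:340][:,:,::-1],None,fx=2.0,fy=2.0,interpolation=cv2.INTER_CUBIC)
C=np.zeros((A.shape[0]+B.shape[0]-40,max(A.shape[1],B.shape[1]),3),np.uint8)
B=B[:190]
C=np.zeros((A.shape[0]+B.shape[0],max(A.shape[1],B.shape[1]),3),np.uint8)
C[:A.shape[0],:A.shape[1]]=A;C[A.shape[0]:,:B.shape[1]]=B;cv2.imwrite("pics/c1.png",C);print(C.shape)
E
```

```text
corner [453.9  -1.7   5.1] [ 1.3 -0. ] [-0.1  1.3]
yellow [430.3  -9.6 130.2] [-10.8   0.5] [ 0.1 -8.6]
dark [457.5   3.  179.6] [-1.   0.1] [-0.  -0.7]
trayc [530.1 195.2  -6.1] [-0.3  0.2] [-0.1 -0.3]
redtag [ 403.4 -187.1    9.7] [0.4 0. ] [-0.   0.4]
(580, 572, 3)
```

View pics/c1.png

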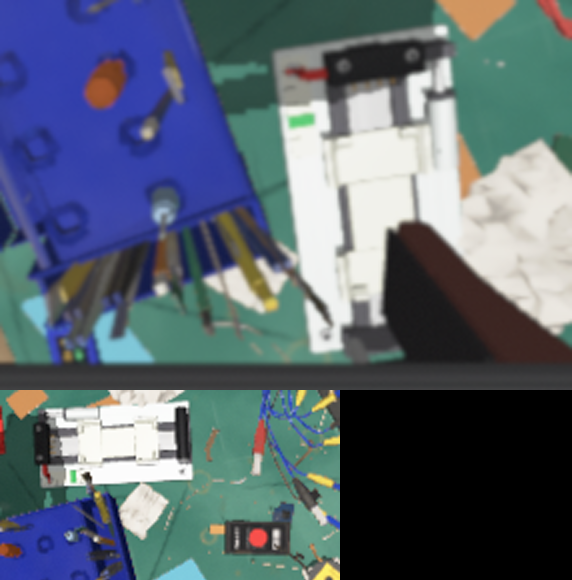

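Emit:
move_arm(steps=[[[-0.9,0.07,0.2],0,0],[[-0.9,0.07,0.2],0,0],[[-0.9,0.07,0.2],0,0],[[-0.9,0.07,0.2],0,0],[[-0.9,0.07,0.2],0,0],[[-0.9,0.07,0.8],0,0],[[-0.9,0.07,0.9],0,0],[[-0.9,0.07,0.9],0,0],[[-0.9,0.07,0.9],0,0],[[-0.9,0.07,0.9],0,0],[[-0.9,0.07,0.9],0,0],[[-0.9,0.07,0.9],0,0],[[0,0,0],0,0]])

```text
t: 4.65
ee_pos: [404.6, -189.1, 126.9]
orientation: [-2.305, -2.129, 0.003]
ft_force: [-0.1, 0.2, 0.2]
width: 87.6
grasp_force: 0.0
```

```bash
python3 - <<'E'
from h import *
np.set_printoptions(precision=1,suppress=True)
d=shot("wrist");keep(d,"w2");o=ctrl.get_obs();print(o["t"],o["ee_pos"],o["orientation"])
for t in("cell_red",):
    for b in cams.cut_out("wrist",t)[:1]:
        m=b["pixels"].astype(np.uint8);print(t,b["p"],b["rect"])
        c=max(cv2.findContours(m,0,1)[0],key=len)[:,0,:]
        P=np.array([at(d,u,8)[:2] for u in c],np.float32);print(cv2.minAreaRect(P))
print([(a,u,at(d,u,8)) for a,u in blob(d,"red")[:3]])
cv2.imwrite("pics/w2v.png",cv2.resize(d["image"][:,:,::-1],(784,588),interpolation=cv2.INTER_CUBIC))
E
```

```text
4.7 [ 404.8 -188.1  128.3] [-2.3 -2.1  0. ]
cell_red 0.74 [278.1, 190.4, 54.2, 110.9]
((403.2101745605469, -175.96763610839844), (100.95330047607422, 41.73073196411133), 89.88347625732422)
[(np.int32(413), array([277.4, 202.9]), array([ 402.9, -186.4,    8. ])), (np.int32(387), array([416.4, 193.3]), array([ 531.1, -187.5,    8. ]))]
```

View pics/w2v.png

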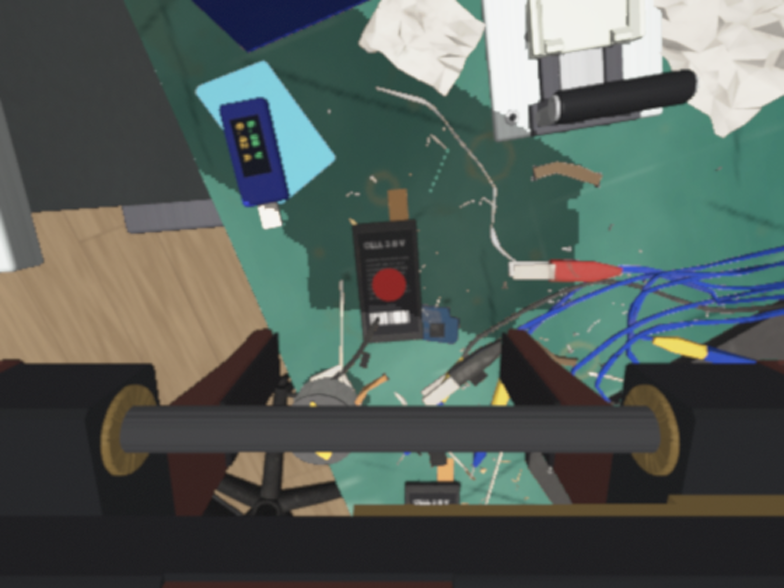

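Emit:
move_arm(steps=[[[0,0,0],-0.9,0],[[0.12,-0.07,0.9],0,0],[[0,0,0.9],0,0],[[0,0,0.9],0,0],[[0,0,0.9],0,0],[[0,0,0.8],0,0],[[0,0,0.3],0,0],[[0,0,0.1],0,0],[[0,0,0],0,0],[[0,0,0],0,0]])

```text
t: 5.58
ee_pos: [404.7, -185.2, 11.3]
orientation: [2.22, 2.221, 0.001]
ft_force: [0.3, -0.6, -0.1]
width: 87.9
grasp_force: 0.0
```

Emit:
move_arm(steps=[[[0,-0.05,0.3],0,0],[[0,0,0],0,0],[[0,0,0],0,0.7],[[0,0,0],0,0.7],[[0,0,0],0,0.7],[[0,0,0],0,0.7],[[0,0,0],0,0.7],[[0,0,0],0,0.7],[[0,0,0],0,0.7]])

```text
t: 6.33
ee_pos: [402.5, -185.4, 2.7]
orientation: [2.222, 2.221, 0.0]
ft_force: [-0.7, -0.2, 0.2]
width: 44.5
grasp_force: 0.0
```

Emit:
move_arm(steps=[[[0,0,0],0,0.7],[[0,0,0],0,0.7],[[0,0,-0.3],0,0.7],[[0,0,-0.7],0,0.7],[[0,0,-1],0,0.7],[[0,0,-1],0,0.7],[[0.5,0.2,-1],0,0.7],[[0.9,0.3,-1],0,0.7],[[0.9,0.3,-1],0,0.7],[[0.9,0.3,-1],0,0.7],[[0.9,0.3,-1],0,0.7],[[0.9,0.3,-1],0,0.7],[[0.9,0.3,-0.5],0,0.7],[[0.9,0.3,0],0,0.7],[[0.9,0.3,0],0,0.7],[[0.9,0.3,0],0,0.7],[[0.9,0.3,0],0,0.7],[[0.9,0.3,0],0,0.7],[[0.9,0.4,0],0,0.7],[[0.9,0.4,0],0,0.7]])

```text
t: 8.0
ee_pos: [509.8, 120.8, 240.6]
orientation: [-2.221, -2.221, 0.0]
ft_force: [0.8, 0.5, -0.5]
width: 41.5
grasp_force: 30.0
```

Emit:
move_arm(steps=[[[0,0,0],0,0.7],[[0,0,0],0,0.7],[[0,0,0],0,0.7]])

```text
t: 8.25
ee_pos: [509.3, 119.2, 240.1]
orientation: [-2.221, -2.221, 0.002]
ft_force: [-0.2, -0.7, -0.6]
width: 41.6
grasp_force: 30.0
```

```bash
python3 - <<'E'
from h import *
np.set_printoptions(precision=1,suppress=True)
d=shot("wrist");keep(d,"w3");o=ctrl.get_obs();print(o["t"],o["ee_pos"],o["orientation"],o["width"],o["grasp_force"])
for t in("reject_tray","tester","cell_red"):
    for b in cams.cut_out("wrist",t)[:1]:
        m=b["pixels"].astype(np.uint8);print(t,b["p"],b["rect"])
        c=max(cv2.findContours(m,0,1)[0],key=len)[:,0,:]
        P=np.array([at(d,u,11)[:2] for u in c],np.float32);print(cv2.minAreaRect(P))
cv2.imwrite("pics/w3v.png",cv2.resize(d["image"][:,:,::-1],(784,588),interpolation=cv2.INTER_CUBIC))
E
```

```text
8.3 [509.3 118.9 240.1] [-2.2 -2.2  0. ] 41.66193784557116 29.99987304210663
reject_tray 0.82 [292.5, 127.4, 62.0, 96.9]
((527.4555053710938, 191.56243896484375), (61.710968017578125, 102.4138412475586), 8.0474271774292)
tester 0.64 [289.9, 291.6, 66.6, 133.3]
((525.4103393554688, -110.84043884277344), (99.22405242919922, 59.61446762084961), 2.205106019973755)
cell_red 0.9 [280.1, 235.4, 84.7, 181.5]
((508.9717712402344, 72.71806335449219), (104.36986541748047, 194.43960571289062), 0.0214526429772377)
```

View pics/w3v.png

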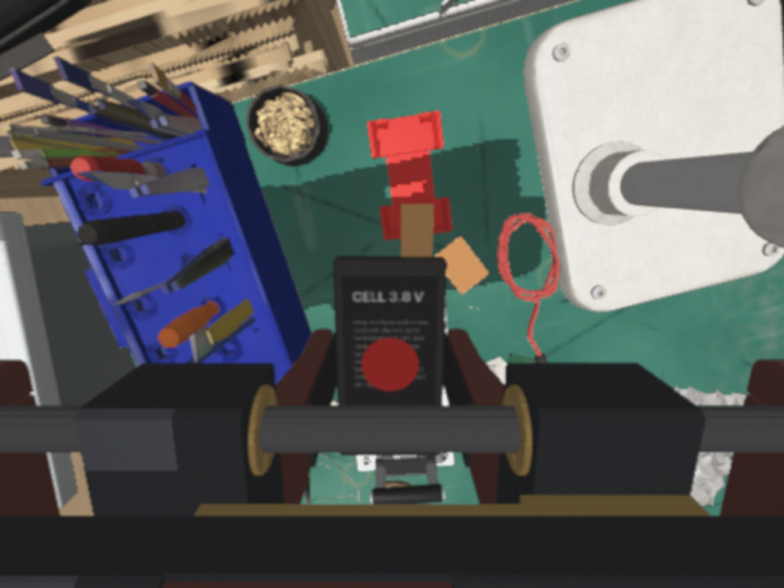

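Emit:
move_arm(steps=[[[0,0,0],-0.8,0.7],[[0,0,0],-0.8,0.7],[[0.7,0.28,0],0,0.7],[[0.7,0.28,0],0,0.7],[[0.7,0.28,0.5],0,0.7],[[0.72,0.28,1],0,0.7],[[0,0,1],0,0.7],[[0,0,1],0,0.7],[[0,0,1],0,0.7],[[0,0,1],0,0.7],[[0,0,1],0,0.7],[[0,0,1],0,0.7],[[0,0,0.5],0,0.7],[[0,0,0],0,0.7],[[0,0,0],0,0.7],[[0,0,0],0,0.7]])

```text
t: 9.78
ee_pos: [529.0, 193.4, 41.4]
orientation: [2.061, 2.37, 0.002]
ft_force: [0.7, 0.2, -0.6]
width: 41.8
grasp_force: 30.0
```

```bash
python3 - <<'E'
from h import *
np.set_printoptions(precision=2,suppress=True)
o=ctrl.get_obs();v=np.array(o["orientation"]);print(o["t"],o["ee_pos"],np.degrees(2*np.arctan2(v[1],v[0]))%360)
d=load("w3");a=blob(d,"red",(278,259),15);print(a[:1],at(d,a[0][1],245.2)-[509.3,118.9,240])
w=load("w2");
E
```

```text
9.7833 [529.03 193.43  41.42] 97.9642886716431
[(np.int32(1156), array([278.12, 259.88]))] [-0.51 -0.91  5.2 ]
```

Emit:
move_arm(steps=[[[-0.02,-0.07,0.4],0,0.7],[[0,0,0.4],0,0.7],[[0,0,0.3],0,0.7],[[0,0,0.12],0,0.7],[[0,0,0],0,0.7],[[0,0,0],0,0.7]])

```text
t: 10.28
ee_pos: [526.2, 192.6, 9.3]
orientation: [-2.061, -2.37, 0.001]
ft_force: [0.8, -0.2, -0.5]
width: 41.5
grasp_force: 30.0
```

Emit:
move_arm(steps=[[[0,0.02,0.05],0,0.7],[[0,0,0],0,0.3],[[0,0,0],0,0.3],[[0,0,0],0,0.3],[[0,0,0],0,0.3],[[0,0,-0.3],0,0.3],[[0,0,-1],0,0],[[0,0,-1],0,0],[[0,0,-1],0,0],[[0,0,-1],0,0],[[0,0,-1],0,0],[[0,0,0],0,0],[[0,0,0],0,0]])

```text
t: 11.37
ee_pos: [527.9, 193.0, 142.9]
orientation: [2.06, 2.369, 0.005]
ft_force: [0.3, 0.6, 0.2]
width: 88.1
grasp_force: 0.0
```

```bash
python3 - <<'E'
from h import *
np.set_printoptions(precision=2,suppress=True)
o=ctrl.get_obs();print(o["t"],o["ee_pos"],o["width"])
d=shot("wrist");keep(d,"w4")
for t,z in(("reject_tray",11),("cell_red",13)):
    for b in cams.cut_out("wrist",t)[:1]:
        m=b["pixels"].astype(np.uint8);c=max(cv2.findContours(m,0,1)[0],key=len)[:,0,:]
        P=np.array([at(d,u,z)[:2] for u in c],np.float32);print(t,b["p"],b["rect"],cv2.minAreaRect(P))
a=blob(d,"red")[:4];print(a,[at(d,x[1],13) for x in a])
cv2.imwrite("pics/w4v.png",cv2.resize(d["image"][60:330,130:430][:,:,::-1],None,fx=2.2,fy=2.2,interpolation=cv2.INTER_CUBIC))
E
```

```text
11.3667 [527.89 193.   142.91] 88.08038497466559
reject_tray 0.69 [253.2, 332.0, 71.7, 17.7] ((512.1664428710938, 46.33331298828125), (56.009742736816406, 23.495500564575195), 7.826171398162842)
cell_red 0.9 [277.8, 192.1, 47.5, 100.0] ((525.1944580078125, 201.97140502929688), (42.56171417236328, 100.34188842773438), 7.693764686584473)
[(np.int32(784), array([277.6 , 240.49])), (np.int32(561), array([257.85, 160.87])), (np.int32(371), array([302.75, 163.46])), (np.int32(371), array([276.94, 204.12]))] [array([532.51, 155.06,  13.  ]), array([503.43, 230.33,  13.  ]), array([545.34, 233.74,  13.  ]), array([526.77, 191.75,  13.  ])]
```

View pics/w4v.png

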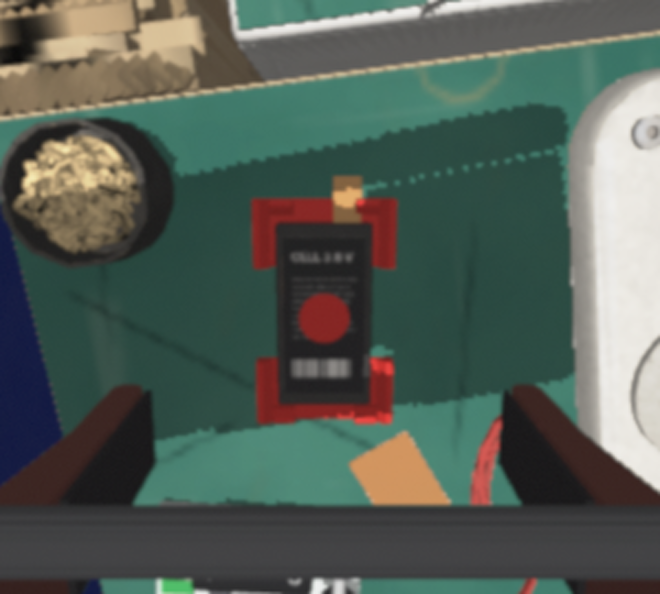

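Emit:
move_arm(steps=[[[0,0,-1],0,0],[[0,0,-1],0,0],[[0,0,-1],0,0],[[0,0,-1],0,0],[[-1,-0.23,-0.6],0,0],[[-1,-0.23,0],0,0],[[-1,-0.23,0],0,0],[[-1,-0.23,0],0,0],[[-1,-0.23,0],0,0],[[-1,-0.23,0],0,0],[[0,0,0],0.9,0],[[0,0,0],0.9,0],[[0,0,0],0.9,0],[[0,0,0],0,0],[[0,0,0],0,0]])

```text
t: 12.77
ee_pos: [513.0, 39.3, 254.8]
orientation: [-2.322, -2.114, 0.003]
ft_force: [-0.5, -0.6, -1.5]
width: 87.9
grasp_force: 0.0
```

```bash
python3 - <<'E'
from h import *
np.set_printoptions(precision=2,suppress=True)
o=ctrl.get_obs();print(o["t"],o["ee_pos"],o["orientation"])
d=shot("wrist");keep(d,"w5");print(d["c"])
for t,z in(("tester",11),("pull_handle",68),("nest",29),("pointer",20)):
    for b in cams.cut_out("wrist",t)[:1]:
        m=b["pixels"].astype(np.uint8);c=max(cv2.findContours(m,0,1)[0],key=len)[:,0,:]
        P=np.array([at(d,u,z)[:2] for u in c],np.float32);print(t,b["p"],b["rect"],cv2.minAreaRect(P))
cv2.imwrite("pics/w5v.png",cv2.resize(d["image"][80:300,180:440][:,:,::-1],None,fx=2.7,fy=2.7,interpolation=cv2.INTER_CUBIC))
E
```

```text
12.7667 [513.02  39.26 254.81] [-2.32 -2.11  0.  ]
[519.2  105.05 416.86]
tester 0.76 [283.9, 209.7, 94.7, 154.6] ((519.4655151367188, -12.92242431640625), (103.2474594116211, 217.12261962890625), 4.186197280883789)
pull_handle 0.57 [282.2, 213.0, 78.8, 146.3] ((515.2728271484375, 71.125244140625), (75.73095703125, 44.79710388183594), 4.362411022186279)
pointer 0.82 [281.0, 213.3, 82.4, 148.6] ((513.5493774414062, 66.7171630859375), (88.82707977294922, 50.40472412109375), 4.361953258514404)
```

View pics/w5v.png

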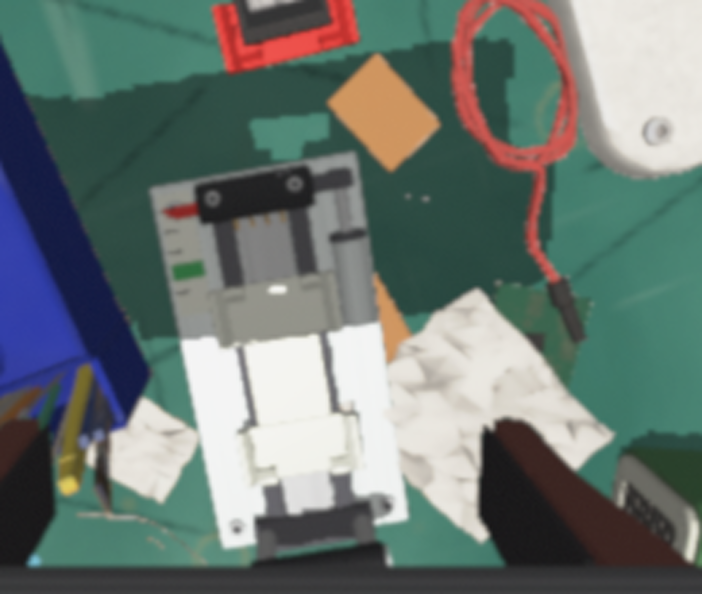

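```bash
python3 - <<'E'
from h import *
np.set_printoptions(precision=1,suppress=True)
d=load("w5");w1=load("w1");t=load("t1")
g=lambda x,y:(180+x/2.7,80+y/2.7)
C=np.array([at(d,g(*p),11)[:2] for p in((150,187),(356,152),(408,520),(225,549))]);print(C,C.mean(0),"len",np.linalg.norm(C-np.roll(C,1,0),axis=1))
ax=(C[0]+C[1]-C[2]-C[3]);print("ang",np.degrees(np.arctan2(ax[1],ax[0])), [np.degrees(np.arctan2(*(C[i]-C[j])[::-1])) for i,j in((0,3),(1,2))])
N=np.array([at(d,g(*p),29)[:2] for p in((216,296),(338,274),(360,470),(247,486))]);print("nest",N,N.mean(0),np.linalg.norm(N-np.roll(N,1,0),axis=1))
for n,a,b in(("dark",(218.9,268.1),(335,272.3)),("yel",(204.8,261.5),(313.8,266.5))):
    p=tri([(d,a),(w1,b)]);print(n,p,proj(d,p)-a,proj(w1,p)-b)
print(tri([(d,(218.9,268.1)),(w1,(335,272.3)),(t,(212.5,197.5))]))
# marks
print("band",at(d,g(189,270),11),"ptr",at(d,g(165,211),15))
# refine nest: whiteness of image unwarped at z=29 about guess
E
```

```text
[[ 461.4   89.1]
 [ 560.2   96. ]
 [ 574.5  -94.6]
 [ 476.9 -102.3]] [518.3  -2.9] len [192.   99.1 191.2  98. ]
ang 94.46484043611778 [np.float64(94.63209867033665), np.float64(94.29684834363606)]
nest [[488.4  36.9]
 [546.2  41.9]
 [549.9 -56.7]
 [493.3 -59.9]] [519.5  -9.4] [97.  58.1 98.6 56.6]
dark [458.3   0.1 174.8] [ 0.1 -1.3] [-0.   1.1]
yel [439.   -4.4 146.8] [ 0.1 -1.1] [-0.   0.9]
[458.    3.4 180.7]
band [475.3  47.8  11. ] ptr [467.6  77.5  15. ]
```

Emit:
move_arm(steps=[[[-0.97,0.21,0],0,0],[[-0.97,0.21,0],0,0],[[-0.97,0.21,0],0,0],[[-0.97,0.21,0],0,0],[[0,0,0.9],-1,0],[[0,0,0.9],-1,0],[[0,0,0.9],0,0],[[0,0,0.5],0,0],[[0,0,0],0,0],[[0,0,0],0,0],[[0,0,0],0,0]])

```text
t: 13.93
ee_pos: [525.8, -59.2, 176.8]
orientation: [2.132, 2.306, 0.001]
ft_force: [-0.2, 0.0, -0.2]
width: 87.9
grasp_force: 0.0
```

```bash
python3 - <<'E'
from h import *
np.set_printoptions(precision=2,suppress=True)
o=ctrl.get_obs();print(o["t"],o["ee_pos"],o["orientation"])
d=shot("wrist");keep(d,"w6");print(d["c"])
cv2.imwrite("pics/w6v.png",cv2.resize(d["image"][90:300,180:440][:,:,::-1],None,fx=2.8,fy=2.8,interpolation=cv2.INTER_CUBIC))
E
```

```text
13.9333 [525.82 -59.22 176.8 ] [2.13 2.31 0.  ]
[520.09   6.66 338.85]
```

View pics/w6v.png

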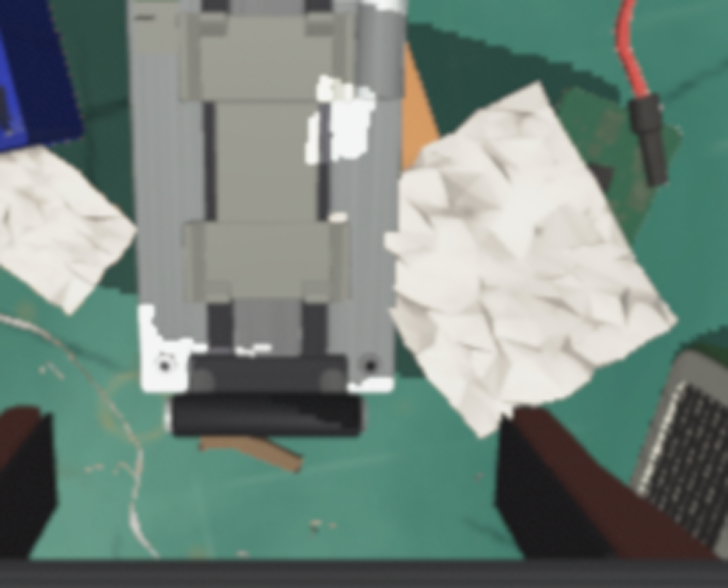

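```bash
python3 - <<'E'
from h import *
np.set_printoptions(precision=1,suppress=True)
d=load("w6");g=lambda x,y:(180+x/2.8,90+y/2.8)
a=np.radians(94.46);X=np.array([np.cos(a),np.sin(a)]);Y=np.array([-X[1],X[0]])
B=np.array([518.3,-2.9])
for n,p,z in(("gap top",(268,100),29),("gap top f",(268,100),11),("gap bot",(268,222),29),("end",(268,301),29),("endlow",(268,301),11),("far",(268,13),29),("colL",(182,60),29),("colR",(355,60),29),("colL2",(186,260),29),("colR2",(349,260),29),("bar L",(168,412),62),("bar R",(364,412),62),("bar front",(266,435),60),("bar rear",(266,393),66),("base end",(268,391),11),("baseL",(135,200),11),("baseR",(400,200),11),("floor L",(215,160),23),("floor R",(322,160),23)):
    q=at(d,g(*p),z)[:2];print(n,q,"tester frame",(q-B)@X,(q-B)@Y)
E
```

```text
gap top [517.4  12.6] tester frame 15.506132765654904 -0.30243233894678734
gap top f [517.2  12.9] tester frame 15.861120618383655 -0.17286486828321151
gap bot [520.6 -29.3] tester frame -26.452417013348914 -0.2232737084466107
end [522.8 -57.9] tester frame -55.178441489168755 -0.16907944364956476
endlow [522.9 -61.6] tester frame -58.92972824085593 -0.03176511147959197
far [515.3  40.8] tester frame 43.78060165465417 -0.3557747029503346
colL [487.2  23.4] tester frame 28.668123839115648 28.985710144483836
colR [546.  28.] tester frame 28.66948620392639 -29.98293498752869
colL2 [492.2 -45.2] tester frame -40.10897140213163 29.326506322756526
colR2 [550.7 -40.6] tester frame -40.111877807308474 -29.36327799468406
bar L [491.9 -91.6] tester frame -86.37680201855962 33.25983765819742
bar R [557.5 -86.5] tester frame -86.38407689506873 -32.61596089987729
bar front [525.4 -98. ] tester frame -95.33516766468519 0.3640547777865763
bar rear [524.1 -81.1] tester frame -78.39977860587423 0.26582714524295525
base end [525.7 -97.9] tester frame -95.26811513175147 0.03679056921050204
baseL [470.3 -27. ] tester frame -20.305997224169285 49.720786746270015
baseR [569.3 -19.3] tester frame -20.30866681654566 -49.560318748202114
floor L [500.1  -9.4] tester frame -5.052982841669734 18.699227659901794
floor R [538.1  -6.4] tester frame -5.053449390451011 -19.497427041890997
```

Emit:
move_arm(steps=[[[-0.93,-0.37,0],0,0],[[-0.93,-0.37,0],0,0],[[-0.93,-0.37,0],0,0],[[-0.93,-0.37,0],0,0],[[-0.93,-0.37,0],0,0],[[-0.93,-0.37,0],0,0],[[-0.93,-0.37,0],0,0],[[-0.93,-0.37,0.2],0,0],[[-0.93,-0.37,0.2],0,0],[[-0.93,-0.37,0.3],0,0],[[-0.93,-0.37,0.3],0,0],[[-0.93,-0.37,0.3],0,0],[[-0.93,-0.37,0.3],0,0],[[-0.93,-0.37,0.3],0,0],[[0,0,0],0.95,0],[[0,0,0],0.95,0],[[0,0,0],0,0],[[0,0,0],0,0]])

```text
t: 15.48
ee_pos: [421.9, -394.3, 129.4]
orientation: [2.313, 2.124, 0.0]
ft_force: [0.6, -0.2, -0.3]
width: 88.3
grasp_force: 0.0
```

```bash
python3 - <<'E'
from h import *
np.set_printoptions(precision=2,suppress=True)
d=shot("wrist");keep(d,"w7");o=ctrl.get_obs();v=o["orientation"];print(o["t"],o["ee_pos"],np.degrees(2*np.arctan2(v[1],v[0]))%360)
for b in cams.cut_out("wrist","cell_green")[:1]:
    m=b["pixels"].astype(np.uint8);print(b["p"],b["rect"])
    c=max(cv2.findContours(m,0,1)[0],key=len)[:,0,:]
    P=np.array([at(d,u,8)[:2] for u in c],np.float32);print(cv2.minAreaRect(P))
print([(a,u,at(d,u,8)) for a,u in blob(d,"green")[:3]])
cv2.imwrite("pics/w7v.png",cv2.resize(d["image"][60:330,130:430][:,:,::-1],None,fx=2.1,fy=2.1,interpolation=cv2.INTER_CUBIC))
E
```

```text
15.5333 [ 421.96 -394.1   129.31] 85.15215803758713
0.87 [275.9, 179.3, 45.6, 109.1]
((421.3672180175781, -374.1855163574219), (100.481201171875, 42.08638000488281), 85.88679504394531)
[]
```

View pics/w7v.png

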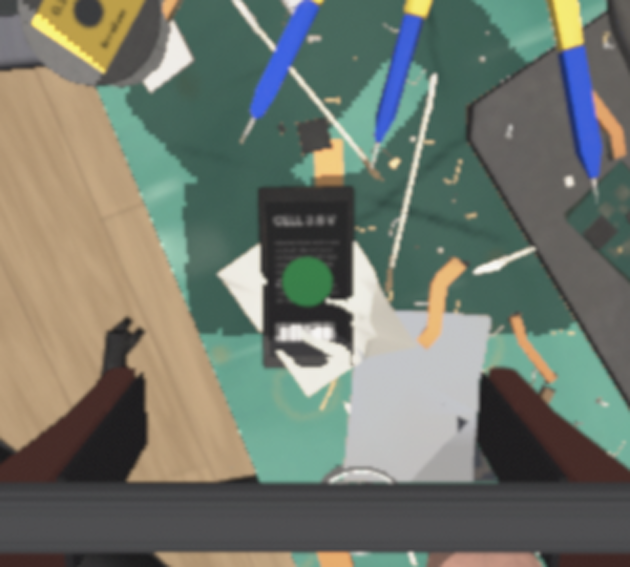

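Emit:
move_arm(steps=[[[-0.73,-0.06,0],-0.15,0],[[0,0,0.9],0,0],[[0,0,0.9],0,0],[[0,0,0.9],0,0],[[0,0,0.9],0,0],[[0,0,0.8],0,0],[[0,0,0.3],0,0],[[0,0,0.1],0,0],[[0,0,0],0,0],[[0,0,0],0,0],[[0,0,0],0,0]])

```text
t: 16.5
ee_pos: [419.1, -412.6, 9.8]
orientation: [2.301, 2.136, 0.0]
ft_force: [0.1, 0.5, 0.5]
width: 88.1
grasp_force: 0.0
```

```bash
python3 - <<'E'
from h import *
for i in range(1):
    o=ctrl.get_obs();print(o["t"],o["ee_pos"],o["ft_force"])
d=shot("wrist");o=ctrl.get_obs();print(o["ee_pos"])
E
```

```text
16.5 [ 419.13310691 -412.57951016    9.76184774] [0.10353038 0.49175249 0.46352563]
[ 419.09586939 -412.5406625     9.7318406 ]
```

Emit:
move_arm(steps=[[[0,0,0.23],0,0],[[0,0,0],0,0.7],[[0,0,0],0,0.7],[[0,0,0],0,0.7],[[0,0,0],0,0.7],[[0,0,0],0,0.7],[[0,0,0],0,0.7],[[0,0,0],0,0.7],[[0,0,0],0,0.7],[[0,0,0],0,0.7]])

```text
t: 17.38
ee_pos: [418.4, -412.0, 2.7]
orientation: [2.303, 2.137, -0.0]
ft_force: [0.5, 0.6, -0.1]
width: 41.5
grasp_force: 30.0
```

Emit:
move_arm(steps=[[[0,0,-0.3],0,0.7],[[0,0,-0.7],0,0.7],[[0,0,-1],0,0.7],[[0.5,0.1,-1],0,0.7],[[0.9,0.2,-1],0,0.7],[[0.9,0.2,-1],0,0.7],[[0.9,0.2,-1],0,0.7],[[0.9,0.2,0],0,0.7],[[0.9,0.2,0],0,0.7],[[0.9,0.2,0],0,0.7],[[0.9,0.2,0],0,0.7],[[0.9,0.2,0],0,0.7],[[0.9,0.2,0],0,0.7],[[0.9,0.2,0],0,0.7],[[0.9,0.2,0],0,0.7],[[0.9,0.2,0],0,0.7],[[0.9,0.2,0],0,0.7],[[0.9,0.2,0],0,0.7],[[0.9,0.2,0],-0.87,0.7],[[0.3,0,0],-0.87,0.7]])

```text
t: 19.05
ee_pos: [522.6, -58.8, 153.3]
orientation: [2.128, 2.311, 0.002]
ft_force: [0.8, 0.5, 0.1]
width: 41.9
grasp_force: 30.0
```

Emit:
move_arm(steps=[[[0,0,0],0,0.7],[[0,0,0],0,0.7],[[0,0,0],0,0.7]])

```text
t: 19.3
ee_pos: [521.5, -61.6, 152.9]
orientation: [2.136, 2.303, -0.0]
ft_force: [0.3, 0.0, -0.0]
width: 41.5
grasp_force: 30.0
```

```bash
python3 - <<'E'
from h import *
np.set_printoptions(precision=2,suppress=True)
d=shot("wrist");keep(d,"w8");o=ctrl.get_obs();v=o["orientation"];a=np.degrees(2*np.arctan2(v[1],v[0]))%360;e=np.array(o["ee_pos"]);print(o["t"],e,a,o["width"])
a=np.radians(a);X=np.array([np.cos(a),np.sin(a)]);Y=np.array([X[1],-X[0]])
h=cv2.cvtColor(d["image"],cv2.COLOR_RGB2HSV);m=((h[:,:,0]>55)&(h[:,:,0]<75)&(h[:,:,1]>130)).astype(np.uint8)
n,l,s,c=cv2.connectedComponentsWithStats(m)
for i in range(1,n):
    if s[i,4]>300:
        q=at(d,c[i],e[2]+4.2)[:2]-e[:2];print(s[i],c[i],q@X,q@Y)
for b in cams.cut_out("wrist","cell_green")[:1]:
    c=max(cv2.findContours(b["pixels"].astype(np.uint8),0,1)[0],key=len)[:,0,:]
    P=np.array([at(d,u,e[2]+4.2)[:2]-e[:2] for u in c]);P=np.c_[P@X,P@Y].astype(np.float32);print(b["p"],b["rect"],cv2.minAreaRect(P),P.max(0),P.min(0))
E
```

```text
19.35 [521.51 -61.86 152.85] 94.29427996862105 41.42356628498007
[ 258  187   41   40 1277] [278.35 206.77] 28.503730184140135 -0.35067085457603187
0.94 [278.4, 181.4, 87.9, 195.5] ((38.47459411621094, -0.1808185577392578), (101.4310073852539, 42.843902587890625), 0.42502909898757935) [89.12 21.32] [-12.19 -21.73]
```

Emit:
move_arm(steps=[[[0.5,0.03,0],-0.03,0.7],[[0.5,0.03,0],0,0.7],[[0,0,0.8],0,0.7],[[0,0,0.9],0,0.7],[[0,0,0.9],0,0.7],[[0,0,0.8],0,0.7],[[0,0,0.7],0,0.7],[[0,0,0.5],0,0.7],[[0,0,0],0,0.7],[[0,0,0],0,0.7],[[0,0,0],0,0.7]])

```text
t: 20.32
ee_pos: [521.7, -35.7, 38.3]
orientation: [2.13, 2.308, 0.001]
ft_force: [0.3, 0.6, -0.1]
width: 41.5
grasp_force: 30.0
```

```bash
python3 - <<'E'
from h import *
np.set_printoptions(precision=2,suppress=True)
d=shot("wrist");keep(d,"w9");o=ctrl.get_obs();v=o["orientation"];a=np.degrees(2*np.arctan2(v[1],v[0]))%360;print(o["t"],o["ee_pos"],a,o["width"],o["ft_force"])
cv2.imwrite("pics/w9v.png",cv2.resize(d["image"][60:330,130:430][:,:,::-1],None,fx=2.1,fy=2.1,interpolation=cv2.INTER_CUBIC))
E
```

```text
20.3667 [521.92 -35.81  38.58] 94.59309572765612 41.710007677533085 [-0.11  0.27 -0.25]
```

View pics/w9v.png

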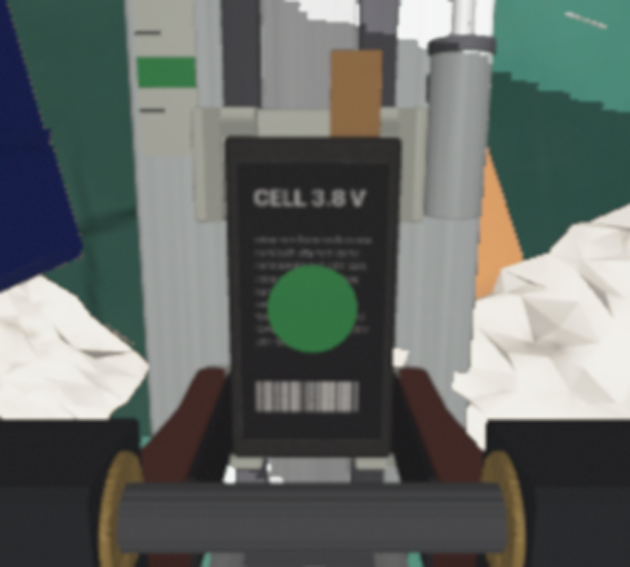

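Emit:
move_arm(steps=[[[-0.03,-0.03,0],0,0.7],[[0,0,0.15],0,0.7],[[0,0,0.15],0,0.7],[[0,0,0],0,0.7],[[0,0,0],0,0.7],[[0,0,0],0,0.7]])

```text
t: 20.87
ee_pos: [520.5, -36.9, 30.1]
orientation: [-2.131, -2.308, 0.0]
ft_force: [-0.4, -0.7, -0.8]
width: 41.7
grasp_force: 30.0
```

Emit:
move_arm(steps=[[[0,0,0.02],0,0.4],[[0,0,0],0,0.35],[[0,0,0],0,0.35],[[0,0,0],0,0.35],[[0,0,0],0,0.35],[[0,0,-0.3],0,0.35],[[-0.5,0,-0.9],0,0.2],[[-0.5,0,-0.9],0,0],[[0,0,-0.9],0,0],[[0,0,-0.9],0,0],[[0,0,0],0,0],[[0,0,0],0,0]])

```text
t: 21.87
ee_pos: [523.4, -62.0, 128.6]
orientation: [2.129, 2.306, 0.003]
ft_force: [-0.4, 0.2, -0.2]
width: 87.6
grasp_force: 0.0
```

```bash
cat > chk.py <<'E'
from h import *
np.set_printoptions(precision=2,suppress=True)
d=shot("wrist");keep(d,"wc");o=ctrl.get_obs();v=o["orientation"];print(o["t"],o["ee_pos"],np.degrees(2*np.arctan2(v[1],v[0]))%360,o["width"],o["ft_force"])
a=np.radians(94.46);X=np.array([np.cos(a),np.sin(a)]);Y=np.array([-X[1],X[0]]);N=np.array([518.9,-8.5])
h=cv2.cvtColor(d["image"],cv2.COLOR_RGB2HSV);m=((h[:,:,0]>55)&(h[:,:,0]<75)&(h[:,:,1]>130)).astype(np.uint8)
n,l,s,c=cv2.connectedComponentsWithStats(m)
for i in range(1,n):
    if s[i,4]>80:
        q=at(d,c[i],31)[:2]-N;print(s[i],c[i],q@X,q@Y)
for b in cams.cut_out("wrist","cell_green")[:1]:
    c=max(cv2.findContours(b["pixels"].astype(np.uint8),0,1)[0],key=len)[:,0,:]
    for z in(31,34):
        P=np.array([at(d,u,z)[:2]-N for u in c]);P=np.c_[P@X,P@Y].astype(np.float32);r=cv2.minAreaRect(P);print(z,b["p"],r)
    print(cv2.minAreaRect(c))
E
python3 chk.py
```

```text
21.9167 [522.49 -61.82 127.44] 94.58504223646362 87.81547371536907 [-0.66 -0.57 -0.25]
[223  70  16   7 108] [230.5   73.11] 56.906014525280455 37.096292221986396
[265 136  25  25 503] [277.05 147.87] -0.10645395859220398 0.8944101141207695
31 0.95 ((10.178970336914062, 0.6446208953857422), (99.51457977294922, 41.50492477416992), 0.04473709315061569)
34 0.95 ((10.20566177368164, 0.6442489624023438), (98.36480712890625, 41.02537536621094), 0.04468230530619621)
((277.5, 132.0), (126.0, 51.0), 90.0)
```

Emit:
move_arm(steps=[[[-0.56,0,0],0,0],[[-0.56,0,0],0,0],[[0,0,0],1,0],[[0,0,0],1,0],[[0,0,0],1,0],[[0,0,0],1,0],[[0,0,0],1,0],[[0,0,0],1,0.2],[[0,0,0],1,0.4],[[0,0,0],1,0.4],[[0,0,0],1,0.4],[[0,0,0],1,0.4],[[0,0,0],1,0.4],[[0,0,0],1,0.4],[[0,0,0],1,0.4],[[0,0,0],1,0.4],[[0,0,0],1,0.4],[[0,0,0],1,0.4],[[0,0,0],1,0.4],[[0,0,0],1,0.4]])

```text
t: 23.63
ee_pos: [523.7, -89.4, 125.5]
orientation: [-3.139, -0.119, 0.005]
ft_force: [-0.8, -0.9, 0.8]
width: 52.6
grasp_force: 0.0
```

Emit:
move_arm(steps=[[[0,0,0],0,0.4],[[0,0,0],0,0.4],[[0,0,0],0,0.4]])

```text
t: 23.88
ee_pos: [524.2, -89.6, 126.4]
orientation: [-3.139, -0.13, 0.002]
ft_force: [0.3, -0.5, 0.3]
width: 52.8
grasp_force: 0.0
```

```bash
cp wc.pkl wprev.pkl; python3 chk.py; python3 - <<'E'
from h import *
np.set_printoptions(precision=1,suppress=True)
d=load("wc");b=load("wprev")
def tag(d):
    h=cv2.cvtColor(d["image"],cv2.COLOR_RGB2HSV);m=((h[:,:,0]>55)&(h[:,:,0]<75)&(h[:,:,1]>130)).astype(np.uint8)
    n,l,s,c=cv2.connectedComponentsWithStats(m);L=[c[i] for i in range(1,n) if s[i,4]>80 and abs(s[i,2]-s[i,3])<6]
    return min(L,key=lambda u:np.hypot(*(at(d,u,31)[:2]-[518.9,-8.5]))) if L else None
u,v=tag(d),tag(b)
if u is not None: print(tri([(d,u),(b,v)]))
# dark bar rows on wrist: rectify at z=68
X=np.array([np.cos(np.radians(94.46)),np.sin(np.radians(94.46))]);
f=np.array([525.3,-90.]);print("bar proj",proj(d,[*f,68]),[proj(d,[*(f+s*X),68]) for s in(-8,8)])
g=cv2.cvtColor(d["image"],cv2.COLOR_RGB2GRAY)
print([int(np.mean([g[int(round(q[1])),int(round(q[0]))] for q in [proj(d,[*(f+s*X+t*np.array([X[1],-X[0]])),66]) for t in(-20,-10,0,10,20)]])) for s in range(-24,25,2)])
E
```

```text
23.9333 [524.4  -89.63 126.59] 4.708166942901983 52.72279306866881 [-0.28 -0.62  0.57]
[172 199  25  24 448] [183.58 210.13] 0.18618675529404455 0.9228205753368012
31 0.97 ((7.817901611328125, -0.22660064697265625), (42.61188507080078, 99.9716796875), 89.39582824707031)
34 0.97 ((6.786247253417969, -0.9781494140625), (42.11513900756836, 98.8062515258789), 89.39582824707031)
((174.02352905273438, 208.30587768554688), (118.54412078857422, 48.30089569091797), 0.7957234978675842)
[518.1  -8.6  31.6]
bar proj [279.4 221.6] [array([290.2, 221.6]), array([268.6, 221.5])]
[121, 118, 123, 123, 123, 115, 112, 109, 74, 30, 31, 32, 33, 33, 31, 31, 102, 128, 128, 128, 127, 128, 128, 127, 127]
```

Emit:
move_arm(steps=[[[0,0,0.8],0,0.4],[[0,0,0.8],0,0.4],[[0,0,0.8],0,0.4],[[0,0,0.7],0,0.4],[[0,0,0.25],0,0.4],[[0,0,0],0,0.4],[[0,0,0],0,0.4],[[0,0,0],0,0.4]])

```text
t: 24.65
ee_pos: [525.5, -89.9, 44.3]
orientation: [3.139, 0.126, 0.002]
ft_force: [0.3, -0.2, 0.3]
width: 52.8
grasp_force: 0.0
```

Emit:
move_arm(steps=[[[0,0,0.1],0,0.6],[[0,0,0],0,0.9],[[0,0,0],0,0.9],[[0,0,0],0,0.9],[[0,0,0],0,0.9],[[0,0,0],0,0.9],[[0,0,0],0,0.9],[[0,0,0],0,0.9],[[0,0,0],0,0.9]])

```text
t: 25.4
ee_pos: [525.0, -90.7, 41.1]
orientation: [3.138, 0.126, 0.001]
ft_force: [-0.3, -6.1, 1.4]
width: 15.2
grasp_force: 30.0
```

Emit:
move_arm(steps=[[[0,0.1,0],0,0.9],[[0,0.15,0],0,0.9],[[0,0.15,0],0,0.9],[[0,0.15,0],0,0.9],[[0,0.15,0],0,0.9],[[0,0.15,0],0,0.9],[[0,0.15,0],0,0.9],[[0,0.15,0],0,0.9],[[0,0.05,0],0,0.9],[[0,0,0],0,0.9],[[0,0,0],0,0.9],[[0,0,0],0,0.9]])

```text
t: 26.4
ee_pos: [527.1, -118.0, 41.1]
orientation: [-3.137, -0.124, 0.001]
ft_force: [0.5, 11.2, 4.3]
width: 15.2
grasp_force: 30.0
```

```bash
python3 - <<'E'
from h import *
np.set_printoptions(precision=2,suppress=True)
o=ctrl.get_obs();print(o["t"],o["ee_pos"],o["ft_force"],o["width"],o["grasp_force"])
# pointer/band in wrist + top, colour blobs near scale
for n in("wrist","top"):
    d=shot(n);keep(d,"p_"+n)
    h=cv2.cvtColor(d["image"],cv2.COLOR_RGB2HSV)
    a=np.radians(94.46);X=np.array([np.cos(a),np.sin(a)]);Y=np.array([-X[1],X[0]]);N=np.array([518.3,-2.9])
    H,S,V=[h[:,:,i].astype(int) for i in range(3)]
    for k,m in(("red",((H<8)|(H>172))&(S>140)),("green",(H>55)&(H<75)&(S>130))):
        q,l,s,c=cv2.connectedComponentsWithStats(m.astype(np.uint8))
        for i in range(1,q):
            w=at(d,c[i],14)[:2]-N
            if s[i,4]>=3 and abs(w@X)<110 and abs(w@Y)<60: print(n,k,s[i],w@X,w@Y)
E
```

```text
26.4 [ 527.07 -118.04   41.08] [ 0.47 11.15  4.3 ] 15.155703222940838 30.001753270626068
wrist green [ 74 230  37  34 970] 5.684977617283001 7.085386646974072
```

Emit:
move_arm(steps=[[[0,0.1,0],0,0.9],[[0,0,0],0,0.9],[[0,0,0],0,0.9],[[0,0,0],0,0.9]])

```text
t: 26.83
ee_pos: [527.2, -120.4, 41.1]
orientation: [-3.137, -0.124, 0.001]
ft_force: [0.8, 12.7, 3.4]
width: 15.3
grasp_force: 30.0
```

```bash
python3 - <<'E'
from h import *
np.set_printoptions(precision=2,suppress=True)
o=ctrl.get_obs();print(o["t"],o["ee_pos"],o["ft_force"],o["width"])
w5=load("w5");a=np.radians(94.46);X=np.array([np.cos(a),np.sin(a)]);Y=np.array([-X[1],X[0]]);B=np.array([518.3,-2.9])
for n in("wrist","top","scene"):
    d=shot(n);keep(d,"p_"+n)
    b0=np.array([475.3,47.8]);print(n,"band",proj(d,[*b0,11]),"rest ptr",proj(d,[467.6,77.5,15]))
    # strip along tester x at the scale: colours
    for off in(-6,0,6):
        print(off,[tuple(int(v) for v in d["image"][int(round(q[1])),int(round(q[0]))]) if 0<=q[0]<559 and 0<=q[1]<419 else None for q in [proj(d,[*(b0+s*X+off*Y),12]) for s in range(-12,37,6)]])
E
```

```text
26.8333 [ 527.23 -120.41   41.07] [ 0.77 12.7   3.42] 15.295987648529202
wrist band [ 27.7  288.75] rest ptr [-20.01 298.78]
-6 [(214, 214, 202), (214, 214, 202), (210, 209, 197), (55, 34, 32), (54, 33, 31), None, None, None, None]
0 [(196, 196, 184), (195, 196, 183), (185, 185, 174), (52, 41, 39), (56, 43, 41), (53, 41, 40), None, None, None]
6 [(58, 58, 60), (59, 59, 60), (58, 58, 60), (58, 58, 60), (58, 58, 59), (58, 59, 60), None, None, None]
top band [206.55 198.15] rest ptr [194.35 200.74]
-6 [(123, 118, 108), (125, 119, 109), (124, 118, 108), (123, 118, 108), (122, 117, 108), (122, 117, 107), (122, 116, 108), (122, 116, 108), (122, 116, 107)]
0 [(123, 118, 108), (123, 118, 108), (123, 119, 109), (122, 116, 108), (123, 118, 109), (123, 117, 108), (122, 118, 109), (122, 117, 108), (123, 118, 109)]
6 [(122, 116, 107), (122, 117, 108), (123, 118, 109), (123, 117, 108), (122, 117, 108), (121, 116, 107), (119, 113, 105), (122, 117, 108), (121, 116, 108)]
scene band [217.23 201.14] rest ptr [206.23 198.99]
-6 [(31, 34, 65), (28, 32, 63), (36, 41, 88), (33, 34, 72), (142, 136, 131), (53, 51, 54), (92, 86, 79), (68, 72, 97), (85, 80, 77)]
0 [(30, 34, 66), (29, 34, 63), (37, 42, 109), (138, 132, 122), (139, 135, 131), (83, 80, 80), (69, 72, 99), (89, 83, 79), (118, 103, 60)]
6 [(33, 37, 66), (28, 29, 59), (39, 48, 127), (144, 139, 131), (65, 64, 62), (74, 74, 89), (88, 83, 78), (90, 82, 69), (110, 96, 54)]
```

```bash
python3 chk.py; python3 -c "
from workcell import ctrl
print(ctrl.get_obs()['ee_pos'],ctrl.get_obs()['ft_force']);print(ctrl.close_job())"
```

```text
27.0333 [ 527.22 -120.4    41.08] 4.5436519455501525 15.374445138284596 [-0.05 11.88  3.43]
[ 70 230  37  34 974] [ 88.24 246.69] 0.4311487717901208 0.7225460761170335
31 0.84 ((3.569385528564453, -0.615814208984375), (95.32787322998047, 44.394386291503906), 0.10407573729753494)
34 0.84 ((1.552490234375, -1.7404613494873047), (93.66647338867188, 43.62067794799805), 0.10409452766180038)
((81.5, 243.5), (71.0, 163.0), 90.0)
[ 527.23547592 -120.38995049   41.06575448] [ 1.14656633 12.11680208  3.92300648]
the job is handed in; nothing more can be done
None
```

I handed the job in at 27 s: the red cell is in the reject tray, the green cell is seated in the nest with its tab towards the contacts, and the fingers hold the handle about 30 mm out with about 12 N on it, both at mid-band; the pointer itself was out of view, so I went by the arm's measured travel and force.

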